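# Fit the screw collar on the polishing spindle's flat and hold it down

## Robot

A 6-joint arm with a two-finger parallel gripper is mounted at the origin on the work surface. World frame = base frame: x ahead of the robot, y to its left, z up, the work surface at z = 0. Lengths are in mm, angles in rad, forces in N, time in s.
With the tool pointing down it reaches from about 325 to 875 mm from the base axis. Payload 4.4 kg.
Tool frame: the origin (TCP) lies on the centre line of the jaws, within the pads' length; the fingertips stand ahead of it and the grasp point (between the pads) lies 6 mm ahead of it (ctrl.tcp_to_tips is the z of the fingertips in the tool frame, in mm); z points along the fingers, y is the direction in which the jaws open and shut (so a half turn about z gives the same grasp; the last joint's range is limited). The gripper opens to 85 mm and grips with 20 to 120 N. Pads are 22 mm wide; open, the fingers measure 114 mm over their backs; the gripper's body (76 mm by 85 mm) begins 54 mm behind the grasp point. The pads swing forward as they close: fully open they stand 13 mm farther back than shut.
Start: joints at [1.169, 0.207, 1.542, -0, 1.393, -0.15], TCP at [143.27, 556.867, 256.282] pointing down, gripper open.
Joint ranges: [-2.73, 2.73], [-0.86, 2.22], [0.23, 2.46], [-1.11, 4.25], [0.08, 2.63], [-2.82, 2.82]. Speed limits (rad/s): [2.79, 2.79, 3.14, 3.14, 3.14, 3.14].

## Interface

Orientations are given as a 3x3 rotation matrix whose columns are the frame's x, y, z axes.
In Python, from plant import ctrl, sensors, optics gives the robot as it stands. Calls block until the motion is done:
- ctrl.move_ptp(position, orientation): joint-space move of the TCP to a pose.
- ctrl.move_l(position, rot=None, vel=150, threshold=None): straight line of the TCP; rot=None keeps the orientation; vel is the mean speed in mm/s. With threshold (N) it stops when the force on the tool has changed by that much, and returns True; else False.
- ctrl.set_joints(angles): joint-space move.
- ctrl.gripper_to(opening, force=None): finger opening in mm; force is the grip in N (None keeps the last); returns when the fingers have stopped.
- ctrl.hold(seconds).
- ctrl.solve_ik(position, orientation): joint angles nearest the present ones, or None.
- sensors.read_state(): the state.
- optics.grab_frame(name): name is "side" or "top" or "wrist"; returns (picture, depth): 400x640x3 uint8, red, green, blue; 400x640 float32, mm along the optical axis (not along the pixel's ray), 0 where there is no reading.
- optics.camera_params(name): a dict with "mtx" (3x3 intrinsics, pixels), "R" (3x3) and "t" (3): a world point X has camera coordinates R X + t; the wrist camera has in their place "T_tool_cam" (4x4, takes a point from camera to tool coordinates, whose origin is the TCP and whose axes are the flange's). Camera axes: x right, y down, z forward; pixel columns grow to the right and rows downward; lengths in mm; the calibration is good to about 2 mm. A picture is of the moment at which its call begins: read the wrist's pose just before it. camera_params takes no time and is no camera call.
A pose or a line that the arm cannot do raises ctrl.MotionError and nothing moves.
- ctrl.finish_job(): hands the job in, once; it reports no verdict.
The state is a dict: "t": time; "q": joint angles; "qvel": joint speeds; "tau": joint torques, N m; "eef_pos": TCP position; "eef_rot": TCP orientation; "force": force on the tool from outside, world axes, zero at the start; "wrist_torque": the same for the moment, N m; "grip_width": finger opening in mm.
Only numpy, scipy, OpenCV 4.12 (cv2) and the standard library are available. Lean on these libraries where they do the work, as an engineer would, in place of code of your own. Each camera call takes 0.05 s, during which the arm holds its last target.

## Task

The flat on the upright polishing spindle must face the red mark on its green housing: pinch the bare spindle, turn it until its flat looks straight at the mark, and only then pick up the brass collar with the thumbscrew. Lower the collar over the spindle with the screw on the flat's side, press it fully home against the sprung sleeve, and finish while still gripping it and holding it down there. Leave everything else on the bench where it is.

Things in the scene. Friction and masses are not known exactly. Their poses are not given: they have to be found in the camera images.
- housing: Fixed green bearing housing; origin on the spindle axis at the bench surface. Base plate 110 x 110 x 12 mm, drum 80 mm across up to z = 45 mm, dark steel neck 48 mm across up to z = 55 mm (the collar's seat). Its -x side carries the red mark. z up.
- mark (a point): Outer end of the red mark on top of the drum, 39 mm from the spindle axis along the housing's -x, z = 47.5 mm; a red arrow there points at the axis, its stripe runs down the drum's side and out over the base plate.
- spindle (a joint): Angle of the upright spindle in its housing, rad, positive anticlockwise seen from above; 0 = flat squarely facing the red mark (axes parallel to the housing's). Turns stiffly (about 0.06 N m) and stays where it is left, limits -2.6 to 2.6.
- spindle_top (a point): Centre of the upright spindle's top end, 106 mm above the bench; axes turn with the spindle, flat on its -x side. Dark steel, 20 mm diameter, the last 6 mm taper to 14 mm. A short broad yellow line on the end face runs from the centre towards the flat.
- spindle_flat (a point): Middle of the spindle's one flat, painted white, 85 mm above the bench; it looks along its own -x, 6 mm from the axis (16 mm from flat to back, so a pinch across it is centred 2 mm from the axis, away from the flat). The flat runs from the sleeve to the top.
- sleeve (a joint): Travel of the sprung brass sleeve (32 mm across) round the spindle's foot, m: 0 = up, top 65 mm above the bench (41 mm of spindle stands above it); 0.010 = fully down, level with the neck's top (55 mm). The spring pushes up with 6.5 N at 0 and 11.5 N at 0.010.
- collar: Loose brass collar standing on the bench: 44 mm outside, 30 mm high, about 0.28 kg; origin at the centre of its underside, z up. D-shaped through bore 23 mm across, flat 7.5 mm from the axis on its -x side (1.5 mm clear of the spindle all round). Grip it across its y, clear of the screw. Fully home its underside is 55 mm above the bench and the spindle shows 21 mm above it.
- collar_screw (a point): Outer end of the thumbscrew that stands out of the collar on its -x side, the side of the bore's flat: 38 mm from the collar's axis, 19 mm above its underside, 14 mm thick.
- plain_collar: Plain steel collar, 44 mm across and 30 mm high, round 20 mm bore, no screw: not wanted; loose bystander, leave it. Origin at the centre of its underside.
- coat_hook: Brass coat hook lying flat, about 130 mm long, 18 mm high; loose bystander, leave it. Origin at the centre of its underside.
- bowl: Small brass bowl, 110 mm across, 40 mm high; loose bystander, leave it. Origin at the centre of its underside.
- buckle: Steel buckle lying flat, 60 x 50 x 6 mm; loose bystander, leave it. Origin at the centre of its underside.
- candle_cup: Brass candle cup, 60 mm across its foot, 75 mm high; loose bystander, leave it. Origin at the centre of its underside.
- jar: Amber jar with a black lid, 60 mm across, 70 mm high; loose bystander, leave it. Origin at the centre of its underside.
- screwdriver: Wooden-handled screwdriver lying flat, 200 mm long along its x, handle (26 mm thick) to -x; loose bystander, leave it. Origin at the centre of its underside.
Things that resemble listed ones, but are neither listed nor needed, are in the scene too. What is shaped like the collar but blue is not meant.

How it is judged (in metres and radians):
On the way, in this order (a step that is already met when the one before it is completed fails the run):
1. the bare spindle is turned so that its flat faces the red mark (within 0.15 rad) while the collar still stands on the bench (value of joint spindle between -0.15 and 0.15 rad and height (world z) of collar below 0.01 m and horizontal distance between collar and housing above 0.09 m), for 0.3 s.
2. the collar is lifted in the fingers, off the bench (height (world z) of collar above 0.03 m and contact force between the fingers and collar above 1 N), for 0.2 s.
At the end, for the whole second after the job is handed in: Collar on the spindle: centred within 4 mm, upright within 0.1 rad, screw towards the mark (12 mm sideways), spindle within 0.2 rad of the mark, underside within 3.5 mm of the neck, sleeve down 7 mm or more; fingers still grip it (over 3 N), at rest (value of joint spindle between -0.2 and 0.2 rad and value of joint sleeve above 0.007 m and height (world z) of collar between 0.052 and 0.0585 m and horizontal distance between collar and housing below 0.004 m and angle between collar's own z axis and vertical below 0.1 rad and x of collar_screw in the frame of housing below -0.03 m and y of collar_screw in the frame of housing between -0.012 and 0.012 m and contact force between the fingers and collar above 3 N and linear speed of collar below 0.01 m/s); the arm keeps its last pose, push and grip.
It fails at once if another thing on the bench is pushed more than 30 mm from its place (distance of any of plain_collar, coat_hook, bowl, buckle, candle_cup, jar, screwdriver from where it was at the start of the episode above 0.03 m).
It also fails if it takes over 54 s, if anything falls off the work surface, if the arm or the gripper's body presses on something with over 40 N, if the wrist force passes 120 N, or if a joint passes its speed limit or range.

## Working session

There is one attempt and no reset: what is moved stays moved. The work goes in short steps, each a Python script; the robot and the scene stay as the last script left them, time stands still between calls to the robot, and variables do not carry over. Pictures are saved under pics/ and viewed, and the job is handed in when it is done.

```bash
ls; mkdir -p pics
python3 - <<'E'
from plant import ctrl,sensors,optics
import cv2
print(sensors.read_state()); print(ctrl.tcp_to_tips)
for n in ("side","top"):
    p,d=optics.grab_frame(n); cv2.imwrite(f"pics/{n}0.png",p[:,:,::-1]); c=optics.camera_params(n); print(n,c)
    import numpy as np; np.savez(f"{n}0.npz",p=p,d=d)
print(optics.camera_params("wrist"))
E
```

```text
pics
{'t': 0.0, 'q': array([ 1.16847417e+00,  2.07421234e-01,  1.54299489e+00, -1.61077468e-05,
        1.39349283e+00, -1.50529744e-01]), 'qvel': array([ 0.00088723, -0.0012922 , -0.00037303, -0.00053873,  0.00084675,
        0.0002218 ]), 'tau': array([-2.50213943e-04, -3.83055031e+01, -2.91586089e+01, -4.21656905e-04,
        1.09354325e-02,  1.13400574e-06]), 'eef_pos': array([143.00396202, 556.19377832, 255.10558261]), 'eef_rot': array([[-9.68467981e-01,  2.49136456e-01, -8.92373093e-04],
       [ 2.49137833e-01,  9.68465679e-01, -2.13756348e-03],
       [ 3.31687724e-04, -2.29248569e-03, -9.99997317e-01]]), 'force': array([ 0.31033   , -0.0792026 , -0.14392721]), 'wrist_torque': array([-0.0088704 ,  0.00729102,  0.00247542]), 'grip_width': 85.18724027479689}
25.0
side {'mtx': array([[451.70127728,   0.        , 318.66759018],
       [  0.        , 451.70127728, 196.07946177],
       [  0.        ,   0.        ,   1.        ]]), 'R': array([[ 0.85844993, -0.51274913, -0.01233082],
       [-0.37430716, -0.60987023, -0.69853594],
       [ 0.3506535 ,  0.60427364, -0.71546872]]), '
[... 253 characters left out ...]
.99801876, -0.00153532],
       [-0.97540752,  0.06179868, -0.21156817],
       [ 0.21124388, -0.01180971, -0.97736204]]), 't': array([  66.50031938,  567.32535425, 1037.72889629])}
{'mtx': array([[311.53266532,   0.        , 320.58580362],
       [  0.        , 311.53266532, 203.51958917],
       [  0.        ,   0.        ,   1.        ]]), 'T_tool_cam': array([[ 7.00687061e-04, -9.44950712e-01, -3.27211951e-01,
         8.52677037e+01],
       [ 9.99999491e-01,  4.24358779e-04,  9.15885173e-04,
         3.95714914e-01],
       [-7.26611083e-04, -3.27212426e-01,  9.44950528e-01,
        -1.17083929e+02],
       [ 0.00000000e+00,  0.00000000e+00,  0.00000000e+00,
         1.00000000e+00]])}
```

View pics/top0.png

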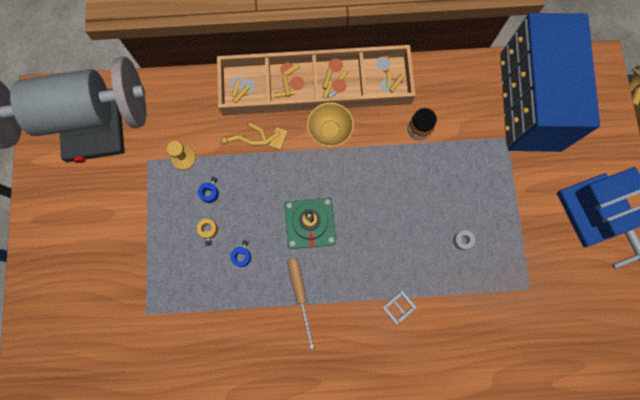

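View pics/side0.png

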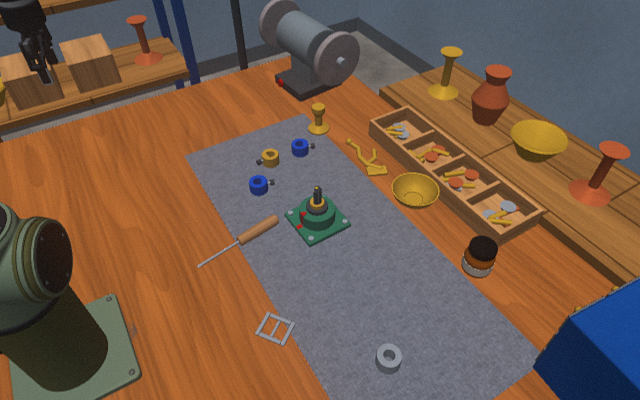

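Top view: the brass collar with the screw is at (206,228). There are blue look-alikes at (208,191) and (240,257), and the steel plain collar is at (465,240). The housing is at (310,222) with its red mark at (311,239). Only (206,228) is brass with a thumbscrew. I'll confirm that in a crop and get coarse positions.

```bash
cat > h.py <<'E'
import numpy as np, cv2
def ray(cam,uv,pose=None):
    K=cam['mtx']; d=np.linalg.inv(K)@np.array([uv[0],uv[1],1.])
    if 'R' in cam: R=cam['R'];return -R.T@cam['t'], R.T@d
    T=cam['T_tool_cam'];p,Rw=pose
    return p+Rw@T[:3,3], Rw@T[:3,:3]@d
def onz(cam,uv,z,pose=None):
    o,d=ray(cam,uv,pose); return o+d*(z-o[2])/d[2]
def proj(cam,X,pose=None):
    X=np.asarray(X,float)
    if 'R' in cam: c=cam['R']@X+cam['t']
    else:
        T=cam['T_tool_cam'];p,Rw=pose; c=T[:3,:3].T@(Rw.T@(X-p)-T[:3,3])
    u=cam['mtx']@c; return u[:2]/u[2]
def tri(rays):
    A=0;b=0
    for o,d in rays:
        d=d/np.linalg.norm(d);P=np.eye(3)-np.outer(d,d);A=A+P;b=b+P@o
    x=np.linalg.solve(A,b)
    res=[np.linalg.norm((np.eye(3)-np.outer(d,d)/(d@d))@(x-o)) for o,d in rays]
    return x,res
def down(yaw):  # tool y axis direction at angle yaw (world), z down
    y=np.array([np.cos(yaw),np.sin(yaw),0]);z=np.array([0,0,-1.]);x=np.cross(y,z)
    return np.column_stack([x,y,z])
E
python3 - <<'E'
from plant import optics
from h import *
c=optics.camera_params("top")
for n,uv,z in [("collar",(206,228),30),("screw",(208.5,242),19),("spin",(310,219),106),("mark",(311,240),47),("plate c",(310,223),12),("blue1",(208,191),30),("blue2",(240,257),30),("sd handle",(297,278),26),("jar",(424,122),70)]:
    print(n,onz(c,uv,z).round(1))
a=np.load("top0.npz")['p'][:,:,::-1]
b=np.load("side0.npz")['p'][:,:,::-1]
i=cv2.resize(a[170:290,180:350],None,fx=4,fy=4,interpolation=cv2.INTER_CUBIC)
cv2.imwrite("pics/c1.png",i[:600])
E
```

```text
collar [530.5 286.7  30. ]
screw [500.1 283.9  19. ]
spin [522.6  51.9 106. ]
mark [486.3  52.9  47. ]
plate c [530.2  53.2  12. ]
blue1 [615.6 280.8  30. ]
blue2 [460.7 212.4  30. ]
sd handle [407.  89.  26.]
jar [ 735.3 -218.7   70. ]
```

View pics/c1.png

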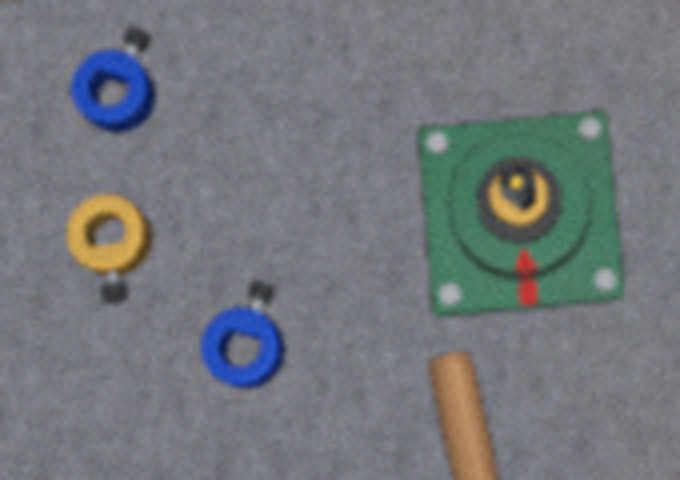

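```bash
cat > snap.py <<'E'
from plant import ctrl,sensors,optics
import numpy as np,cv2
def snap(name):
    s=sensors.read_state(); p,d=optics.grab_frame("wrist")
    np.savez(name+".npz",p=p,d=d,pos=s['eef_pos'],rot=s['eef_rot'])
    cv2.imwrite(f"pics/{name}.png",p[:,:,::-1]); print(name,s['t'],s['eef_pos'].round(1),s['eef_rot'].round(3).tolist())
E
python3 - <<'E'
from snap import *; from h import *
ctrl.move_ptp([525,54,250],down(1.6)); ctrl.hold(.2); snap("w1")
ctrl.move_l([525,114,250],down(1.6),vel=200); ctrl.hold(.2); snap("w2")
ctrl.move_l([525,290,190],down(1.6),vel=250); ctrl.hold(.2); snap("w3")
E
```

```text
w1 2.5583 [525.   54.6 250. ] [[-1.0, -0.03, -0.0], [-0.03, 1.0, 0.0], [0.0, 0.0, -1.0]]
w2 3.2583 [525.1 113.2 250. ] [[-1.0, -0.028, -0.0], [-0.028, 1.0, -0.0], [0.0, -0.0, -1.0]]
w3 4.4 [525.7 288.8 190.8] [[-1.0, -0.027, 0.001], [-0.027, 1.0, 0.0], [-0.001, 0.0, -1.0]]
```

View pics/w1.png

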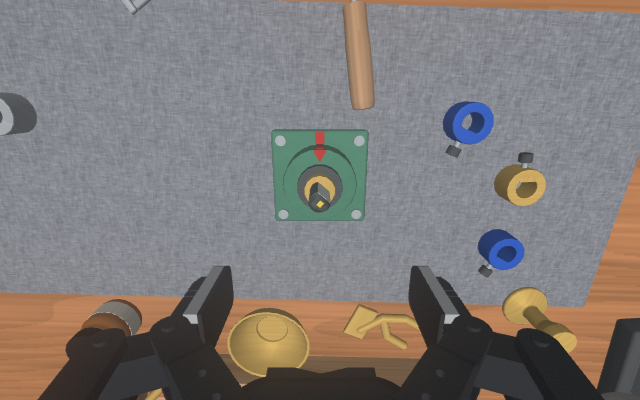

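View pics/w2.png

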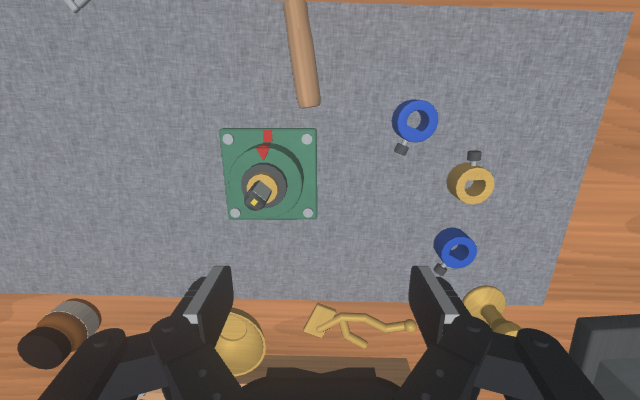

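View pics/w3.png

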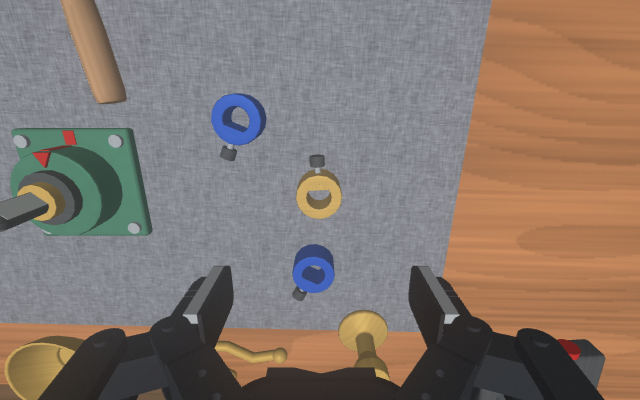

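Run:
```python
import numpy as np,cv2
o=[]
for n,(x0,y0) in (("w1",(260,120)),("w2",(210,120))):
    p=np.load(n+".npz")['p'][y0:y0+110,x0:x0+110,::-1]
    o.append(cv2.resize(p,None,fx=3.6,fy=3.6,interpolation=cv2.INTER_CUBIC))
p1=np.load("w1.npz")['p'][180:217,300:340,::-1]
cv2.imwrite("pics/c2.png",np.hstack(o))
p2=np.load("w2.npz")['p'][175:215,240:280,::-1]
cv2.imwrite("pics/c3.png",np.hstack([cv2.resize(p,(390,390),interpolation=cv2.INTER_CUBIC) for p in (np.load("w1.npz")['p'][175:215,300:340,::-1],p2)]))
```

```text
(no output)
```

View pics/c2.png

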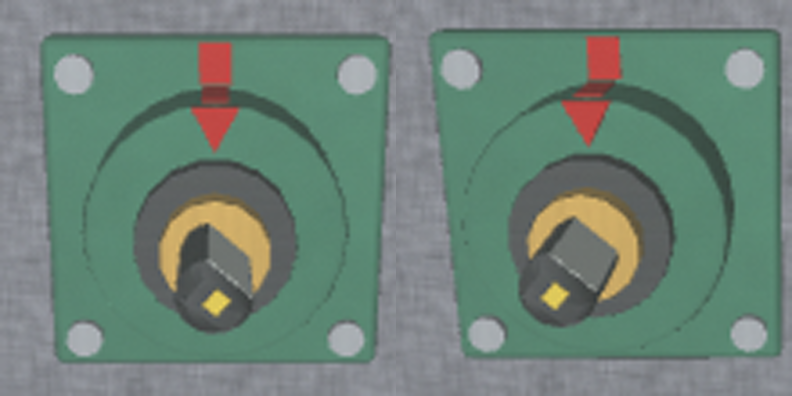

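View pics/c3.png

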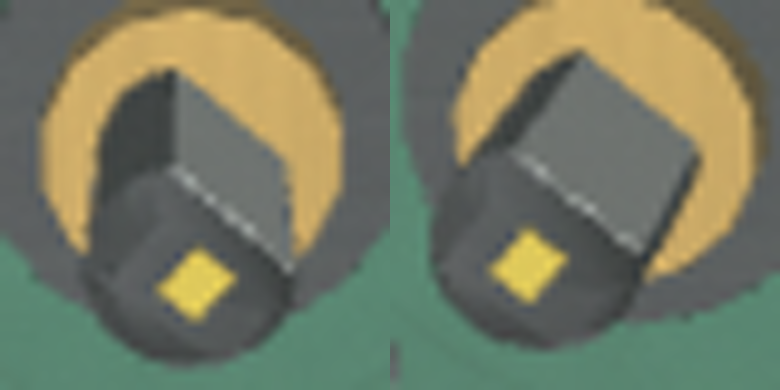

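```bash
cat > meas.py <<'E'
from plant import optics
from h import *
c=optics.camera_params("wrist")
L={n:np.load(n+".npz") for n in ("w1","w2","w3")}
pose={n:(L[n]['pos'],L[n]['rot']) for n in L}
def blobs(n,lo,hi,roi,mn=20):
    p=L[n]['p'].astype(int); h=cv2.cvtColor(L[n]['p'],cv2.COLOR_RGB2HSV)
    m=cv2.inRange(h,lo,hi); x0,y0,x1,y1=roi; k=np.zeros_like(m);k[y0:y1,x0:x1]=m[y0:y1,x0:x1]
    N,l,s,ce=cv2.connectedComponentsWithStats(k)
    return [(s[i][4],s[i][:4].tolist(),ce[i].round(2)) for i in range(1,N) if s[i][4]>=mn],l
E
python3 - <<'E'
from meas import *
e={"w1":[(300+175/9.75,175+170/9.75),(300+293/9.75,175+270/9.75),(300+197/9.75,175+284/9.75)],"w2":[(240+(516-390)/9.75,175+153/9.75),(240+(643-390)/9.75,175+252/9.75),(240+(528-390)/9.75,175+266/9.75)]}
P=[tri([ray(c,e[n][i],pose[n]) for n in("w1","w2")]) for i in range(3)]
for x in P: print("edge/yellow",x[0].round(1),np.round(x[1],1))
v=P[1][0]-P[0][0]; print("len",np.linalg.norm(v),"edge ang",np.arctan2(v[1],v[0]))
for n,z in (("w1",100),("w2",100)):
    a=[onz(c,q,100,pose[n]) for q in e[n][:2]]; v=a[1]-a[0]; print(n,a[0].round(1),a[1].round(1),np.linalg.norm(v),np.arctan2(v[1],v[0]))
cv=tri([ray(c,e[n][i],pose[n]) for n in("w1","w2")])
g={}
for n,roi in (("w1",(265,125,372,225)),("w2",(215,125,322,225))):
    b,_=blobs(n,(0,0,150),(180,60,255),roi,15); print(n,"bolts",b)
    b,_=blobs(n,(0,120,80),(8,255,255),roi,5); print(n,"red",b)
    b,_=blobs(n,(175,120,80),(180,255,255),roi,5); print(n,"red2",b)
E
```

```text
edge/yellow [522.4  53.   98.6] [0.1 0.1]
edge/yellow [532.   64.4  98. ] [0. 0.]
edge/yellow [530.8  55.3 106.2] [0. 0.]
len 14.838143741639687 edge ang 0.8692874408123977
w1 [521.9  53.  100. ] [531.3  64.3 100. ] 14.639472714832316 0.8753739685566839
w2 [522.   53.3 100. ] [531.3  64.7 100. ] 14.66347981992224 0.8873355257132902Traceback (most recent call last):
  File "<stdin>", line 8, in <module>
NameError: name 'i' is not defined. Did you mean: 'id'?
```

Run:
```python
from meas import *
for n,roi in (("w1",(265,125,372,225)),("w2",(215,125,322,225)),("w3",(8,120,155,240))):
    b,_=blobs(n,(0,0,150),(180,60,255),roi,15); print(n,"bolts",[(x[0],x[2]) for x in b])
    for lo,hi in (((0,120,80),(8,255,255)),((172,120,80),(180,255,255))):
        b,_=blobs(n,lo,hi,roi,5); print(n,"red",b)
    b,_=blobs(n,(12,100,70),(30,255,255),(295,155,350,230) if n=="w1" else (470,140,560,215) if 0 else roi,20); print("brass",b)
```

```text
w1 bolts [(np.int32(29), array([273.1 , 127.21])), (np.int32(18), array([357.72, 126.11])), (np.int32(94), array([279.88, 140.44])), (np.int32(19), array([370.21, 140.37])), (np.int32(93), array([358.95, 140.53])), (np.int32(18), array([268.06, 160.06])), (np.int32(21), array([270.05, 178.1 ])), (np.int32(31), array([268.23, 185.94])), (np.int32(50), array([270.66, 206.44])), (np.int32(71), array([282.86, 214.01])), (np.int32(74), array([355.68, 214.07]))]
w1 red [(np.int32(96), [315, 132, 9, 11], array([319.12, 136.88])), (np.int32(24), [316, 144, 7, 4], array([319.46, 145.62])), (np.int32(81), [313, 150, 13, 12], array([319.32, 153.58]))]
w1 red []
brass [(np.int32(349), [305, 174, 30, 27], array([320.  , 184.85])), (np.int32(32), [316, 201, 8, 7], array([319.5 , 203.72]))]
w2 bolts [(np.int32(94), array([227.16, 138.84])), (np.int32(96), array([306.36, 138.99])), (np.int32(17), array([221.06, 176.47])), (np.int32(34), array([223.74, 204.65])), (np.int32(74), array([234.55, 212.8 ])), (np.int32(71), array([307.51, 212.76]))]
w2 red [(np.int32(105), [263, 130, 9, 12], array([267.11, 135.37])), (np.int32(26), [260, 143, 10, 4], array([264.46, 144.54])), (np.int32(85), [256, 148, 13, 12], array([262.4 , 151.69]))]
w2 red []
brass [(np.int32(351), [247, 172, 31, 31], array([264.43, 183.73])), (np.int32(34), [250, 199, 8, 7], array([253.62, 201.82]))]
w3 bolts [(np.int32(35), array([ 18.  , 123.46])), (np.int32(32), array([120.  , 122.84])), (np.int32(142), array([ 18.8 , 141.41])), (np.int32(133), array([113.97, 140.83])), (np.int32(17), array([139.71, 139.24])), (np.int32(100), array([133.1 , 227.98])), (np.int32(18), array([ 46.06, 231.56]))]
w3 red [(np.int32(150), [62, 131, 14, 14], array([ 69.05, 137.43])), (np.int32(49), [40, 146, 28, 5], array([ 53.61, 148.08])), (np.int32(161), [33, 152, 18, 15], array([ 42.21, 157.18]))]
w3 red []
brass [(np.int32(710), [18, 182, 45, 39], array([ 43.68, 197.18]))]
```

Run:
```python
from meas import *
B={"w1":[(279.88,140.44),(358.95,140.53),(282.86,214.01),(355.68,214.07)],"w2":[(227.16,138.84),(306.36,138.99),(234.55,212.8),(307.51,212.76)]}
P=[tri([ray(c,B[n][i],pose[n]) for n in B])[0] for i in range(4)]
print(np.round(P,1)); C=np.mean(P,0); print("bolt centre",C)
for n in B:
  Q=np.array([onz(c,q,13,pose[n]) for q in B[n]]); print(n,Q.mean(0).round(1)); d=(Q[0]-Q[2])+(Q[1]-Q[3]); print("mark dir ang",np.arctan2(d[1],d[0]), np.linalg.norm(Q[0]-Q[1]),np.linalg.norm(Q[0]-Q[2]))
  e=(Q[1]-Q[0])+(Q[3]-Q[2]); print(np.arctan2(e[1],e[0])+np.pi/2)
A={"w1":(319.32,153.58),"w2":(262.4,151.69),"w3":(42.21,157.18)}
S={"w1":(319.12,136.88),"w2":(267.11,135.37)}
print("arrow",tri([ray(c,A[n],pose[n]) for n in ("w1","w2")])); print("stripe",tri([ray(c,S[n],pose[n]) for n in S]))
o=[]
for n,(x,y) in (("w1",(480,140)),("w3",(280,145))):
    o.append(cv2.resize(L[n]['p'][y:y+80,x:x+80,::-1],(390,390),interpolation=cv2.INTER_CUBIC))
cv2.imwrite("pics/c4.png",np.hstack(o))
```

```text
[[488.4   9.1  16.4]
 [485.9  97.1  16.6]
 [576.7  11.5  14.9]
 [574.1  99.6  14.8]]
bolt centre [531.25524833  54.31675342  15.68548888]
w1 [531.8  54.3  13. ]
mark dir ang -3.11386462814866 88.88005686576442 88.54152728833837
3.1713233396463205
w2 [531.9  53.9  13. ]
mark dir ang -3.1108245239673207 88.84918669343142 88.728544550812
3.1696655715537867
arrow (array([496.20019423,  53.34715559,  47.13769565]), [np.float64(0.08474744995144112), np.float64(0.08474744995143563)])
stripe (array([483.89662336,  52.64433589,  10.78867188]), [np.float64(0.05051338368397595), np.float64(0.05051338368407521)])
```

View pics/c4.png

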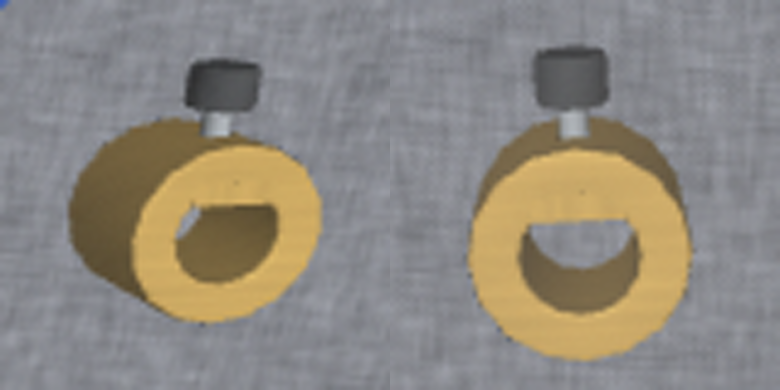

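Run:
```python
from meas import *
R={"w1":(480,140,565,215),"w2":(430,140,510,215),"w3":(285,150,355,230)}
E={}
for n,(x0,y0,x1,y1) in R.items():
    h=cv2.cvtColor(L[n]['p'],cv2.COLOR_RGB2HSV); m=cv2.inRange(h,(10,90,170),(32,255,255))
    k=np.zeros_like(m);k[y0:y1,x0:x1]=m[y0:y1,x0:x1]
    ct=max(cv2.findContours(k,cv2.RETR_EXTERNAL,cv2.CHAIN_APPROX_NONE)[0],key=cv2.contourArea)
    e=cv2.fitEllipse(cv2.convexHull(ct)); E[n]=e[0]; print(n,e, onz(c,e[0],30,pose[n]).round(1))
for pr in (("w1","w3"),("w2","w3"),("w1","w2","w3")):
    x,r=tri([ray(c,E[n],pose[n]) for n in pr]); print(pr,x.round(1),np.round(r,2))
S={"w1":(525.5,157.6),"w3":(317.3,160.8)}
s,r=tri([ray(c,S[n],pose[n]) for n in S]); print("screw head",s.round(1),np.round(r,2))
d=s-x; print("screw ang",np.arctan2(d[1],d[0]),np.linalg.norm(d[:2]))
t=optics.camera_params("top"); print("top px of collar est",proj(t,x))
```

```text
w1 ((526.0480346679688, 187.43228149414062), (32.886505126953125, 40.77804946899414), 53.85403823852539) [530.3 287.1  30. ]
w2 ((474.66326904296875, 185.50521850585938), (33.97827911376953, 39.7510986328125), 51.34625244140625) [530.3 287.2  30. ]
w3 ((318.36322021484375, 196.7041015625), (42.76020050048828, 44.94728469848633), 91.09783172607422) [530.3 287.8  30. ]
('w1', 'w3') [530.6 287.8  29.1] [0.02 0.02]
('w2', 'w3') [530.6 287.8  29. ] [0.03 0.03]
('w1', 'w2', 'w3') [530.6 287.7  29.1] [0.02 0.04 0.04]
screw head [498.7 285.9  18.5] [0.02 0.02]
screw ang -3.0830909147687957 31.942036672595528
top px of collar est [205.60861043 228.05266376]
```

Measurements:
- **Housing:** axis about (531.6, 54.6), mark direction 3.170 rad.
- **Spindle:** flat normal 2.452 rad, so the spindle stands at about -0.72 rad.
- **Collar:** at (530.3, 287.6), with the top measured at 29 mm.

Next I'll pinch and turn the spindle.

Run:
```python
from snap import *; from h import *
ax=np.array([531.6,54.6]); y0=2.452-np.pi; y1=3.170-np.pi
def cen(y): return ax+2*np.array([np.cos(y),np.sin(y)])
ctrl.move_ptp([*cen(y0),160],down(y0)); ctrl.gripper_to(50,40)
print(sensors.read_state()['t'],ctrl.move_l([*cen(y0),94],vel=120,threshold=8))
ctrl.gripper_to(5,40); s=sensors.read_state(); print("pinched",s['t'],s['grip_width'],s['force'].round(1),s['wrist_torque'].round(2),s['eef_pos'].round(1))
for k in (.25,.5,.75,1):
    y=y0+(y1-y0)*k; ctrl.move_l([*cen(y),94],down(y),vel=10 if 0 else 5)
s=sensors.read_state(); print("turned",s['t'],s['grip_width'],s['force'].round(1),s['wrist_torque'].round(2),s['eef_pos'].round(1),np.arctan2(s['eef_rot'][1,1],s['eef_rot'][0,1]))
```

```text
6.525 False
pinched 7.625 14.36217968890141 [-1.8  0.1  4.5] [ 0.16  0.25 -0.02] [533.8  53.4  95.1]
turned 8.9583 14.695402665033644 [-5.2  0.6  8. ] [0.14 0.59 0.06] [533.4  54.8  95.1] 0.02895434282657341
```

Run:
```python
from snap import *; from h import *
ctrl.gripper_to(50); s=sensors.read_state(); print(s['force'])
ctrl.move_l([533.6,54.7,170],vel=200)
ctrl.move_ptp([525,70,235],down(1.6)); ctrl.hold(.15); snap("w4")
p=np.load("w4.npz")['p']; cv2.imwrite("pics/c5.png",cv2.resize(p[120:230,240:380,::-1],None,fx=5,fy=5,interpolation=cv2.INTER_CUBIC))
```

```text
[ 0.56334843 -0.02185881  0.55879969]
w4 11.45 [524.7  70.  234.4] [[-1.0, -0.029, -0.001], [-0.029, 1.0, -0.0], [0.001, 0.0, -1.0]]
```

View pics/c5.png

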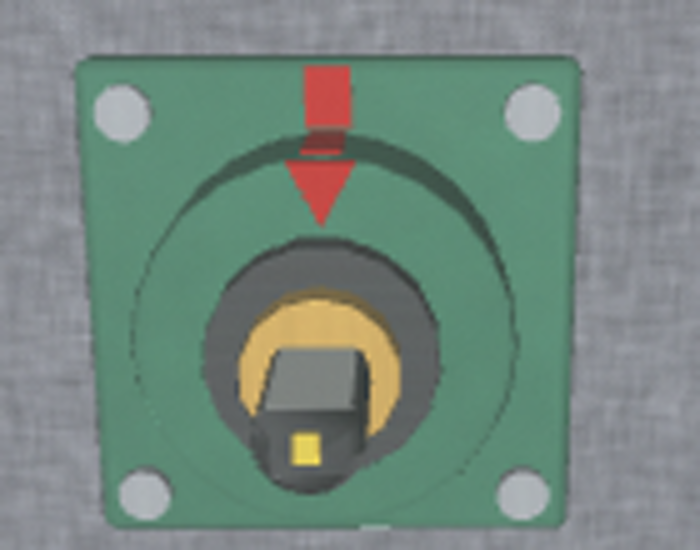

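The flat now faces the mark: its top edge, crop (268,409) to (356,411), is level with the housing's plate edge. Next I'll measure it numerically, then pick up the collar.

Run:
```python
from snap import *; from h import *
c=optics.camera_params("wrist"); L=np.load("w4.npz"); po=(L['pos'],L['rot'])
a,b=[onz(c,(240+x/5,120+y/5),100,po) for x,y in((268,409),(356,411))]; v=b-a; n=np.arctan2(v[1],v[0])+np.pi/2
print("flat normal",n,"spindle",n-3.170,"axis",((a+b)/2-6*np.array([np.cos(n),np.sin(n),0])).round(1))
B=np.array([onz(c,(240+x/5,120+y/5),13,po) for x,y in((122,113),(533,113),(144,495),(523,495))]); print("bolts c",B.mean(0).round(1))
yw=3.200-np.pi/2
ctrl.move_ptp([530.3,287.6,110],down(yw)); ctrl.gripper_to(80,40)
ctrl.hold(.1); snap("w5")
```

```text
flat normal 3.1468484708738456 spindle -0.02315152912615437 axis [531.7  55.3 100. ]
bolts c [532.   54.8  13. ]
w5 12.9917 [530.5 287.3 110.2] [[-0.998, -0.058, 0.0], [-0.058, 0.998, 0.0], [-0.0, 0.0, -1.0]]
```

View pics/w5.png

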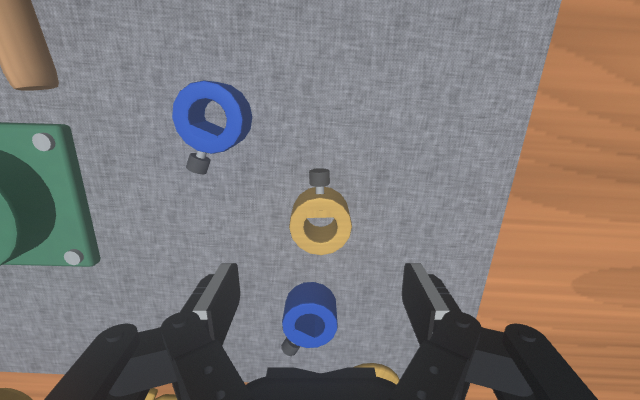

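The collar sits square to the jaws: centre (321,222), screw (319,177). I'll grip it and lift.

Run:
```python
from snap import *; from h import *
yw=3.200-np.pi/2
print(ctrl.move_l([530.4,287.6,28.5],vel=120,threshold=10)); s=sensors.read_state(); print(s['eef_pos'],s['force'])
ctrl.gripper_to(30,60); s=sensors.read_state(); print(s['t'],s['grip_width'],s['force'].round(1),s['eef_pos'])
ctrl.move_l([530.4,287.6,160],vel=150); ctrl.hold(.3); s=sensors.read_state(); print(s['t'],s['grip_width'],s['force'].round(1),s['eef_pos'])
snap("w6")
p,d=optics.grab_frame("side"); cv2.imwrite("pics/s6.png",cv2.resize(p[60:260,170:440,::-1],None,fx=2.9,fy=2.9))
```

```text
False
[531.05199781 287.87925987  29.08986579] [0.08221971 0.68148063 0.44627731]
14.3083 43.07739961765169 [-0.9 -0.8  6.1] [531.3793484  287.91959487  29.9787804 ]
15.6333 42.53161512088882 [-0.4  0.1 -2.7] [530.00893778 287.43421997 159.12798955]
w6 15.6333 [530.  287.4 159.1] [[-0.998, -0.058, -0.001], [-0.058, 0.998, -0.001], [0.001, -0.0, -1.0]]
```

View pics/w6.png

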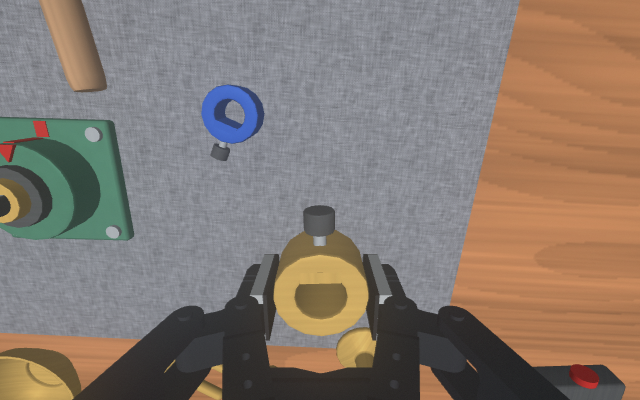

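View pics/s6.png

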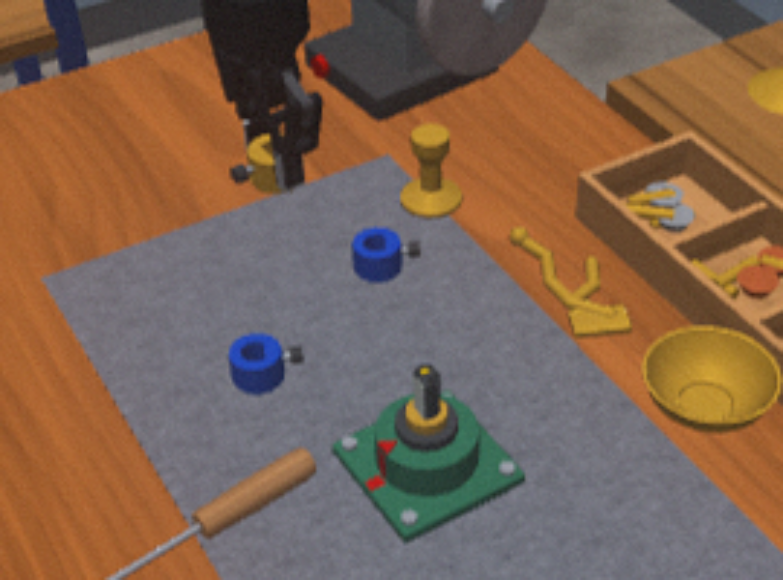

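Run:
```python
from snap import *; from h import *
c=optics.camera_params("wrist"); L=np.load("w6.npz"); po=(L['pos'],L['rot'])
h=cv2.cvtColor(L['p'],cv2.COLOR_RGB2HSV); print(h[325,320],h[262,320],h[240,345-10])
for v in (150,165,180):
    m=cv2.inRange(h,(10,90,v),(32,255,255)); k=np.zeros_like(m);k[225:340,265:375]=m[225:340,265:375]
    ct=max(cv2.findContours(k,cv2.RETR_EXTERNAL,cv2.CHAIN_APPROX_NONE)[0],key=cv2.contourArea)
    e=cv2.fitEllipse(cv2.convexHull(ct)); X=onz(c,e[0],po[0][2],po); print(v,e,(po[1].T@(X-po[0])).round(2))
cv2.imwrite("pics/c6.png",cv2.resize(L['p'][195:345,250:390,::-1],None,fx=4,fy=4,interpolation=cv2.INTER_CUBIC))
```

```text
[ 20 131 207] [ 20 128 203] [ 20 106 120]
150 ((320.46112060546875, 294.75299072265625), (80.58290100097656, 94.8304443359375), 89.64002227783203) [1.79 0.69 0.  ]
165 ((320.44635009765625, 294.79840087890625), (80.53076171875, 94.74996948242188), 89.51126098632812) [1.77 0.69 0.  ]
180 ((320.38751220703125, 294.9480285644531), (80.14068603515625, 94.44535827636719), 90.29043579101562) [1.69 0.66 0.  ]
```

View pics/c6.png

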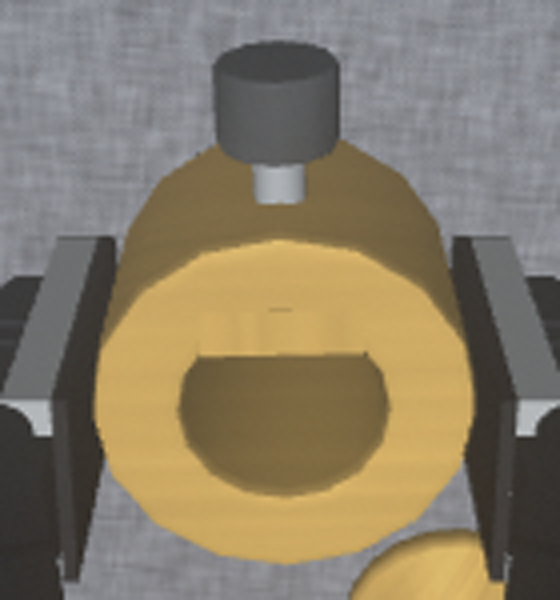

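Run:
```python
from snap import *; from h import *
R=down(3.170-np.pi/2)
ctrl.move_l([533.5,54.4,160],R,vel=200); ctrl.hold(.2); s=sensors.read_state(); e=np.array([533.5,54.4])-s['eef_pos'][:2]; print(s['t'],s['eef_pos'],s['force'].round(1))
ctrl.move_l([533.5+e[0],54.4+e[1],143],R,vel=60); ctrl.hold(.1); snap("w7")
p,d=optics.grab_frame("side"); q,_=optics.grab_frame("top")
a=cv2.resize(p[140:260,260:380,::-1],(390,390),interpolation=cv2.INTER_CUBIC); b=cv2.resize(np.load("w7.npz")['p'][195:345,245:395,::-1],(390,390),interpolation=cv2.INTER_CUBIC)
cv2.imwrite("pics/c7.png",np.hstack([a,b]))
```

```text
17.25 [533.44715974  55.28324922 159.97353996] [-0.6  0.4 -2.8]
w7 17.7833 [533.6  53.5 143. ] [[-1.0, -0.028, 0.0], [-0.028, 1.0, -0.0], [-0.0, -0.0, -1.0]]
```

View pics/c7.png

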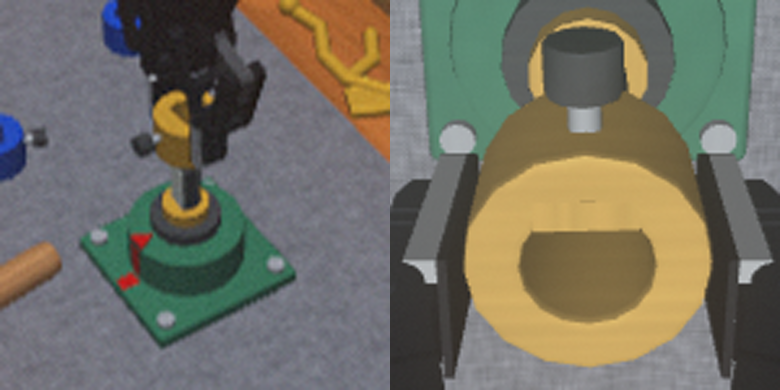

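Run:
```python
from snap import *; from h import *
R=down(3.170-np.pi/2)
ctrl.move_l([533.5,54.4,138],R,vel=40); ctrl.hold(.4); s=sensors.read_state(); print(s['t'],s['eef_pos'],s['force'].round(1),s['wrist_torque'].round(2))
for z in (130,120,110,100):
    r=ctrl.move_l([533.5,54.4,z],R,vel=30,threshold=12); s=sensors.read_state(); print(r,s['t'],s['eef_pos'].round(1),s['force'].round(1),s['wrist_torque'].round(2),s['grip_width'].round(2))
    if r: break
```

```text
18.6083 [533.56207513  54.38962651 138.09538304] [ 0.1 -0.4 -2.4] [ 0.02 -0.01 -0.  ]Traceback (most recent call last):
  File "<stdin>", line 5, in <module>
AttributeError: 'float' object has no attribute 'round'
```

Run:
```python
from snap import *; from h import *
R=down(3.170-np.pi/2)
for z in (120,110,100):
    r=ctrl.move_l([533.5,54.4,z],R,vel=30,threshold=12); s=sensors.read_state(); print(r,s['t'],s['eef_pos'].round(1),s['force'].round(1),s['wrist_torque'].round(2),round(s['grip_width'],2))
    if r: break
snap("w8")
p,d=optics.grab_frame("side")
a=cv2.resize(p[140:260,260:380,::-1],(390,390),interpolation=cv2.INTER_CUBIC); b=cv2.resize(np.load("w8.npz")['p'][195:345,245:395,::-1],(390,390),interpolation=cv2.INTER_CUBIC)
cv2.imwrite("pics/c8.png",np.hstack([a,b]))
```

```text
False 19.5083 [532.5  54.5 118.9] [-4.3  1.  -4.7] [-0.01  0.7  -0.03] 42.53
False 19.9917 [532.5  54.4 109.5] [-5.8 -0.1 -2.3] [-0.08  0.9  -0.04] 42.75
False 20.475 [532.4  54.4  99.5] [-5.1 -0.8 -2.6] [-0.02  0.86 -0.08] 42.35
w8 20.475 [532.4  54.4  99.5] [[-1.0, -0.028, -0.003], [-0.028, 1.0, -0.0], [0.003, 0.0, -1.0]]
```

View pics/c8.png

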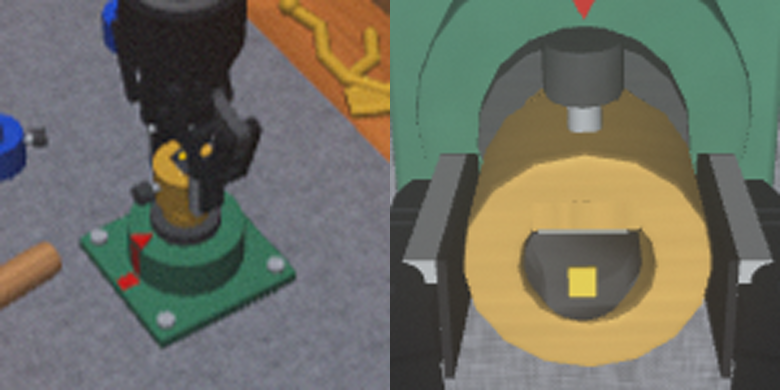

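Run:
```python
from snap import *; from h import *
R=down(3.170-np.pi/2)
ctrl.move_l([531.9,54.4,100],R,vel=20); s=sensors.read_state(); print(s['t'],s['eef_pos'].round(1),s['force'].round(1),s['wrist_torque'].round(2))
for z in (94,90,87,85,83.5,82,80.5,79):
    r=ctrl.move_l([531.9,54.4,z],R,vel=20,threshold=35); ctrl.hold(.1); s=sensors.read_state(); print(z,r,round(s['t'],2),s['eef_pos'].round(2),s['force'].round(1),s['wrist_torque'].round(2),round(s['grip_width'],2))
    if r or s['force'][2]>28: break
snap("w9")
p,d=optics.grab_frame("side")
a=cv2.resize(p[140:260,260:380,::-1],(390,390),interpolation=cv2.INTER_CUBIC); b=cv2.resize(np.load("w9.npz")['p'][195:345,245:395,::-1],(390,390),interpolation=cv2.INTER_CUBIC)
cv2.imwrite("pics/c9.png",np.hstack([a,b]))
```

```text
20.825 [532.3  54.4 100.1] [-2.6 -0.2 -4.2] [-0.05  0.36 -0.06]
94 False 21.38 [532.33  54.36  94.45] [-4.8 -0.4  2.2] [-0.08  0.64 -0.  ] 42.4
90 False 21.82 [532.32  54.38  90.67] [-5.2 -0.2  5.3] [-0.03  0.81 -0.06] 42.22
87 False 22.23 [532.33  54.35  87.9 ] [-6.  -0.9  6.4] [-0.11  0.87 -0.04] 42.93
85 False 22.57 [532.32  54.35  86.09] [-5.7 -1.   8.7] [-0.04  1.03 -0.07] 42.55
83.5 False 22.93 [532.37  54.35  84.98] [-7.3  0.4  9.8] [-0.02  1.14 -0.07] 42.51
82 False 23.27 [532.39  54.37  84.92] [-11.7  -0.7  19.6] [-0.05  1.8  -0.02] 42.63
80.5 False 23.62 [532.4   54.37  84.83] [-15.4  -0.   27.7] [-0.01  2.47 -0.02] 42.56
79 False 23.98 [532.45  54.36  84.78] [-19.3  -0.4  38.1] [-0.06  3.04 -0.09] 42.38
w9 23.975 [532.4  54.4  84.8] [[-1.0, -0.029, -0.0], [-0.029, 1.0, -0.001], [0.0, -0.001, -1.0]]
```

View pics/c9.png

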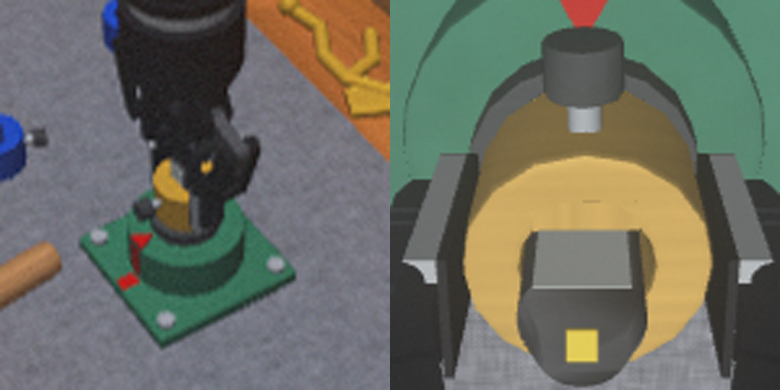

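Hard stop at TCP z 84.9, so the underside is at about 55 mm. I'll ease the push to about 20 N and settle.

Run:
```python
from snap import *; from h import *
R=down(3.170-np.pi/2)
ctrl.move_l([531.2,54.4,81.5],R,vel=10)
for i in range(3):
    ctrl.hold(.4); s=sensors.read_state(); print(round(s['t'],2),s['eef_pos'].round(2),s['force'].round(1),s['wrist_torque'].round(2),round(s['grip_width'],2))
snap("w10")
c=optics.camera_params("wrist"); L=np.load("w10.npz"); po=(L['pos'],L['rot']); h=cv2.cvtColor(L['p'],cv2.COLOR_RGB2HSV)
n,l,st,ce=cv2.connectedComponentsWithStats(cv2.inRange(h[195:345,270:370],(22,150,150),(32,255,255))); i=1+np.argmax(st[1:,4]); y=onz(c,ce[i]+[270,195],106,po); print("yellow",st[i],y.round(1))
cv2.imwrite("pics/c10.png",cv2.resize(L['p'][120:345,225:415,::-1],None,fx=2.6,fy=2.6))
```

```text
24.88 [532.37  54.37  84.9 ] [-10.3  -0.6  20.7] [-0.03  1.73 -0.07] 42.38
25.28 [532.35  54.37  84.89] [-11.4  -0.6  21.4] [-0.01  1.75  0.03] 42.74
25.68 [532.35  54.36  84.87] [-9.9  0.  20.6] [ 0.03  1.69 -0.06] 42.71
w10 25.6833 [532.4  54.4  84.9] [[-1.0, -0.029, 0.002], [-0.029, 1.0, -0.0], [-0.002, -0.0, -1.0]]
yellow [ 43 127  11  12 132] [530.  54. 106.]
```

View pics/c10.png

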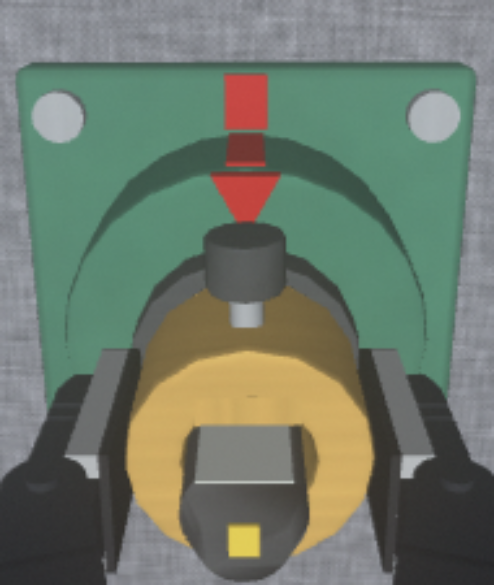

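The screw (245,260) lines up with the red arrow (246,200), the flat faces it, and the push is steady at about 21 N at the hard stop. I'm handing in now.

```bash
python3 -c "
from plant import ctrl,sensors
ctrl.finish_job(); s=sensors.read_state(); print(s['t'],s['eef_pos'],s['force'])"
```

```text
the job is handed in; nothing more can be done
the job is handed in; nothing more can be done
```

I turned the spindle to the mark, fitted the brass collar over it with the screw towards the mark, pressed it fully home and handed in while still gripping and pushing down. `finish_job` gives no verdict, so the result below rests on my own last checks.

- **Spindle:** it stood at about -0.72 rad at the start. After the turn I measured -0.02 rad, within the 0.15 limit.
- **Collar:** gripped at 43 mm opening and lifted clear. It went down over the spindle and met a hard stop with the tool at 84.9 mm, which puts the underside at about 55 mm.
- **At hand-in:** it was steady, with about 21 N of push against the seat, and the screw lined up with the red arrow. The clock read about 26 s of the 54 s allowed.

**Disagreements and gaps:**
- A sideways force of about 10 N remained, because the bore rests on one side of the spindle. By my estimate that puts the collar under 1.5 mm off centre, against 4 mm allowed.
- The gripper read 14.4 mm across the 16 mm spindle pinch. The turn still came out right in the picture.
- Collar top height measured 29.1 mm against 30 mm in the text, and the bolt heads 15.7 mm against the 12 mm plate.
- I did not measure the other bench objects again at the end. No contact with them showed up in the forces or pictures.

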